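# Offer up a hinge leaf to the jamb block and hold it in line

### The arm

A 6-joint arm with a two-finger parallel gripper is mounted at the origin on a cart in front of the work surface, level with it; the furniture and walls round the work are solid. World frame = base frame: x ahead of the robot, y to its left, z up, the work surface at z = 0. Lengths are in mm, angles in degrees, forces in N, time in s.
With the tool pointing down it reaches from about 300 to 850 mm from the base axis. Payload 4.2 kg.
Tool frame: the origin (TCP) lies between the finger pads; the fingertips stand ahead of it and the grasp point (between the pads) lies 8 mm behind it (env.tip_reach is the x of the fingertips in the tool frame, in mm); x points along the fingers, y is the direction in which the jaws open and shut, and the axes are right-handed (so a half turn about x gives the same grasp; the last joint's range is limited). The gripper opens to 91 mm and grips with 3 to 60 N. Pads are 32 mm wide; open, the fingers measure 118 mm over their backs; the gripper's body (76 mm by 178 mm) begins 60 mm behind the grasp point.
Start: joints at [-73.912, 18.312, 89.639, -0, 72.044, -1.146], TCP at [170.366, -549.197, 224.976] pointing down, gripper open.
Joint ranges: [-177.97, 177.97], [-48.28, 115.42], [12.27, 149.76], [-77.06, 257.06], [2.81, 150.46], [-146.56, 146.56]. Speed limits (degrees/s): [147.25, 147.25, 180, 180, 180, 180].

### API

Orientations are given as [roll, pitch, yaw] about the fixed x, y, z axes, in that order (R = Rz(yaw) Ry(pitch) Rx(roll)).
In Python, from workcell import env, cams gives the robot as it stands.
- The arm moves only by the tool arm_command, never from a script. Its argument "deltas" is a list of rows, each a list of 3 entries, a list of its own where there are three numbers: the opening, from 0 (shut) to 1 (fully open), then the shift along the world's x, y, z in mm, then the turn about the world's z in rad. A call has 1 to 20 rows; each row is the pose to reach, as a shift and turn from the pose commanded when the call began; what a row does not reach only later rows make up. A row lasts 1/10 s, in which the tool goes at most 50 mm and 8.59 degrees, less where a joint would pass 70% of its speed; a pose out of reach is approached as far as the arm can. A call with a gripper value outside its range is refused whole. The fingers move at their own pace and stop on an object; "grip_force" is the grip in N (left out, the last holds). Time passes only in rows, so rows that repeat a pose let the fingers close. It gives the time, the measured TCP pose, the force and the opening at its end, in the units of the state.
- env.state(): the state, without advancing time (a new reading comes with each control period).
- cams.grab_frame(name): name is "scene" or "side" or "wrist"; returns a dict with "img" (384x512x3 uint8, red, green, blue), "K" (3x3 intrinsics, pixels), "dist" ([k1, k2, p1, p2, k3] as OpenCV has them; the pictures are not rectified), "rvec" (rotation vector, rad) and "tvec" (3), from world to camera coordinates, as OpenCV has them. Camera axes: x right, y down, z forward; pixel columns grow to the right and rows downward; lengths in mm; the calibration is good to about 2 mm. A picture is of the moment at which its call begins. There is no depth.
- env.job_done(): hands the job in, once; it reports no verdict.
Trained networks look in a picture, given as the dict that the camera call returned (one of the last four; its "shot" number tells which), for a name from the list of things; names that differ only in an ending like _2 or _b are one class to them, and where a whole thing is asked for, a point or a joint stands for the part that bears it (a point fixed in the world has none). Each returns a list of dicts, best first, with "conf" (0 to 1); they miss things now and then, are a little off and sometimes report something else, mostly with a low value. They report only what shows in the picture. A call takes as long as a camera call. They do not tell look-alikes from the thing itself.
- cams.silhouettes(picture, name): "region" (384x512 bool, what is visible of it) and "centre" ([column, row] in pixels, amid what is visible of it).
The state is a dict: "time_s": time; "qpos": joint angles; "qvel": joint speeds; "effort": joint torques, N m; "ee_pos": TCP position; "ee_rot": TCP orientation; "force": force on the tool from outside, world axes, zero at the start; "torque": the same for the moment, N m; "gripper_width": finger opening in mm.
Only numpy, scipy, OpenCV 4.12 (cv2) and the standard library are available. Lean on these libraries where they do the work, as an engineer would, in place of code of your own. Each camera call takes 0.05 s, during which the arm holds its last target.

### The job

Turn the knob on the jamb block clockwise, past the click of its detent, until the hinge pin is drawn right out of the gap between the two fixed knuckles. Then pick up the wooden stile whose hinge leaf has the single wide knuckle and lower that knuckle into the gap until it sits in the saddle with its hole in line with the holes of the fixed knuckles. Finish still gripping the stile, holding it level and still there so that the pin could be run through, and leave the stile with two knuckles, the loupe and the ring where they are.

Things in the scene. Friction and masses are not known exactly. Their poses are not given: they have to be found in the camera images.
- jamb: Fixed jamb block: 105x130x10 mm base plate (x -37..68, y -40..90); wood block x 18..60, y -33..24, with a steel hinge leaf, top 63; aluminium pin housing x -13..33, y 26..82, top 72, with a black knob, top 103 mm. Origin on the bench below the centre of the gap between the fixed knuckles; z up, y along the hinge axis; the stile belongs on the open -x side, lying along x.
- gap_axis (a point): Mid-gap point on the hinge axis, 60 mm above the bench, axes as jamb. Fixed knuckles: tubes 18 mm outside, 10 mm inside, at y -23..-11 and 11..23 mm: gap 22 mm. Below the axis in the gap a V saddle (45 degree flanks, 20 mm along y, from x -13 to 18 mm) carries an 18 mm knuckle exactly on the axis. At the start a 6 mm pin from the +y side lies across the gap.
- leaf: Loose stile to be used: wood bar 80 (x) x 30 (y) x 24 mm (z), grip across the 30 mm, 0.1 to 0.2 kg, lying flat. On top at its +x end a steel hinge leaf 28 mm wide, 3 mm thick, with ONE knuckle beyond the end of the wood: a tube 18 mm long (y), 18 mm outside, 10 mm inside. Origin at the centre of the wood's underside; x towards the knuckle, z up.
- leaf_bore (a point): Centre of the hole in the single knuckle of leaf, at (58, 0, 24) mm in the leaf's frame.
- twin_leaf: Other loose stile, not to be used: same wood bar, but its leaf has TWO 9 mm knuckles with 12 mm between them (30 mm across, too wide for the gap). Origin and axes as leaf.
- knob (a joint): Knob angle, rad, 0 to 1.2 (stop), growing clockwise seen from above; starts near 0. Draws the pin towards +y of jamb, 0.025 m a rad: the gap is clear from 0.85 on. A spring detent resists from about 0.1 to 0.5 rad (up to about 0.15 Nm; let go there, the knob may spring back) and then helps it on; from 0.9 to the stop the knob turns freely and stays where it is left.
- knob_grip (a point): Centre of the knob's grip bar, on its vertical turning axis, 90.5 mm above the bench, at (10, 54) mm in jamb's frame. Bar 40 long, 14 thick, top 12 mm above this point; below it a round skirt 38 mm wide whose top is 12 mm below this point. The point's x runs along the bar and turns with it; at joint 0 it is parallel to jamb's x.
- loupe: Black eye loupe, 36 mm wide, 39 mm high, a bystander; origin under its centre.
- ring: Brass ring, 30 mm wide, 19 mm high, a bystander; origin under its centre.
Mind the look-alikes: they are no part of the job. What is shaped like the leaf but black is not meant.

How it is judged (in metres and radians):
On the way, in this order (a step that is already met when the one before it is completed fails the run):
1. the knob is turned past its detent and the pin is out of the gap (value of joint knob above 0.85 rad), for 0.2 s.
2. the stile with the single knuckle is gripped and lifted off the bench (height (world z) of leaf above 0.02 m and contact force between the fingers and leaf above 1 N), for 0.2 s.
At the end, for the whole second after the job is handed in: Knob over 0.85 rad; the single knuckle's hole within 2.5 mm of the hinge axis across and in height, 3.5 mm of mid-gap, axis within 0.1 rad; stile on the open front side, held still in the fingers, level within 0.12 rad, over 25 mm above the bench; other stile, loupe and ring within 30 mm (value of joint knob above 0.85 rad and x of leaf_bore in the frame of gap_axis between -0.0025 and 0.0025 m and z of leaf_bore in the frame of gap_axis between -0.0025 and 0.0025 m and y of leaf_bore in the frame of gap_axis between -0.0035 and 0.0035 m and angle between the y axis of leaf and the y axis of jamb, either way round below 0.1 rad and x of leaf in the frame of jamb below -0.05 m and angle between leaf's own z axis and vertical below 0.12 rad and height (world z) of leaf above 0.025 m and contact force between the fingers and leaf above 1 N and linear speed of leaf below 0.02 m/s and distance of each of twin_leaf, loupe, ring from where it was at the start of the episode below 0.03 m); the arm keeps its last pose, push and grip.
It fails at once if the stile with two knuckles, the loupe or the ring is pushed more than 30 mm (distance of any of twin_leaf, loupe, ring from where it was at the start of the episode above 0.03 m).
It also fails if it takes over 58 s, if anything falls off the work surface, if the arm or the gripper's body presses on something with over 40 N, if the wrist force passes 120 N, or if a joint passes its speed limit or range.

## Working session

There is one attempt and no reset: what is moved stays moved. The work goes in short steps, Python scripts to look and compute and a tool call to move; the robot and the scene stay as the last step left them, time stands still between calls to the robot, and variables do not carry over. Pictures are saved under pics/ and viewed, and the job is handed in when it is done.

Besides the shell and the picture viewer there is one more tool, called after "Call:" by a JSON object that holds its "name" and its "arguments". arm_command: Moves the arm, as the interface text tells. Its arguments: {"type":"object","properties":{"deltas":{"type":"array","items":{"type":"array"}},"grip_force":{"type":"number"}},"required":["deltas"]}

```bash
ls; mkdir -p pics
cat > h.py <<'E'
import numpy as np,cv2
from workcell import env,cams
def save(n,img,s=1.5):
    cv2.imwrite(n,cv2.resize(img[:,:,::-1],None,fx=s,fy=s,interpolation=cv2.INTER_CUBIC))
def ray(f,uv):
    K=np.array(f["K"],float);p=cv2.undistortPoints(np.array(uv,float).reshape(-1,1,2),K,np.array(f["dist"],float)).reshape(-1,2)
    R=cv2.Rodrigues(np.array(f["rvec"],float))[0];t=np.array(f["tvec"],float).ravel()
    d=np.c_[p,np.ones(len(p))]@R
    return -R.T@t,d
def onz(f,uv,z):
    o,d=ray(f,uv);return o+d*((z-o[2])/d[:,2])[:,None]
def proj(f,P):
    return cv2.projectPoints(np.array(P,float).reshape(-1,3),np.array(f["rvec"],float),np.array(f["tvec"],float),np.array(f["K"],float),np.array(f["dist"],float))[0].reshape(-1,2)
E
python3 - <<'E'
from h import *
import pickle
print(env.state(),env.tip_reach)
for n in ["scene","side","wrist"]:
    f=cams.grab_frame(n);save(f"pics/a_{n}.png",f["img"]);pickle.dump(f,open(f"a_{n}.pkl","wb"))
    o,d=ray(f,[[256,192]]);print(n,o.round(),d.round(2))
    for nm in ["jamb","leaf","twin_leaf","knob","loupe","ring"]:
        for r in cams.silhouettes(f,nm)[:3]:
            print(n,nm,round(r["conf"],2),np.round(r["centre"]),r["region"].sum(),onz(f,[r["centre"]],20 if nm!="knob" else 95).round())
E
```

```text
pics
{'time_s': 0.0, 'qpos': array([-7.39120238e+01,  1.83508045e+01,  8.97071540e+01,  4.42584024e-04,
        7.20438379e+01, -1.14579980e+00]), 'qvel': array([-0.13368739,  0.02829866, -0.12276483, -0.04057555,  0.04158975,
        0.00460354]), 'effort': array([ 1.37118959e-04, -4.12465239e+01, -2.31973761e+01,  7.29150069e-02,
        4.58122243e-02, -1.40276456e-04]), 'ee_pos': array([ 170.2230373 , -548.70846893,  224.12358798]), 'ee_rot': array([-91.38263541,  89.89820272, 105.85100379]), 'force': array([ 0.01462784, -0.02983003, -0.20323222]), 'torque': array([-0.02445557,  0.00499314, -0.00437008]), 'gripper_width': 91.0170633965649} 11.0
scene [129. 698. 890.] [[ 0.35 -0.61 -0.71]]
scene jamb 0.96 [221. 228.] 2090 [[573.  96.  20.]]
scene leaf 0.78 [292. 192.] 466 [[ 482. -109.   20.]]
scene leaf 0.57 [239. 314.] 821 [[406. 277.  20.]]
scene twin_leaf 0.61 [310. 163.] 464 [[ 493. -244.   20.]]
scene knob 0.48 [216. 217.] 227 [[564. 129.  95.]]
scene loupe 0.57 [224. 172.] 155 [[681. -78.  20.]]
side [374. 715. 728.] [[ 0.17 -0.72 -0.67]]
side jamb 0.56 [235. 233.] 2065 [[571. 107.  20.]]
side leaf 0.83 [286. 305.] 874 [[416. 277.  20.]]
side leaf 0.55 [289. 178.] 382 [[ 475. -128.   20.]]
side twin_leaf 0.61 [287. 151.] 374 [[ 499. -252.   20.]]
side knob 0.77 [236. 220.] 249 [[557. 132.  95.]]
side loupe 0.7 [213. 179.] 160 [[685. -79.  20.]]
wrist [ 234. -528.  385.] [[-0.24 -0.08 -0.97]]
```

View pics/a_scene.png

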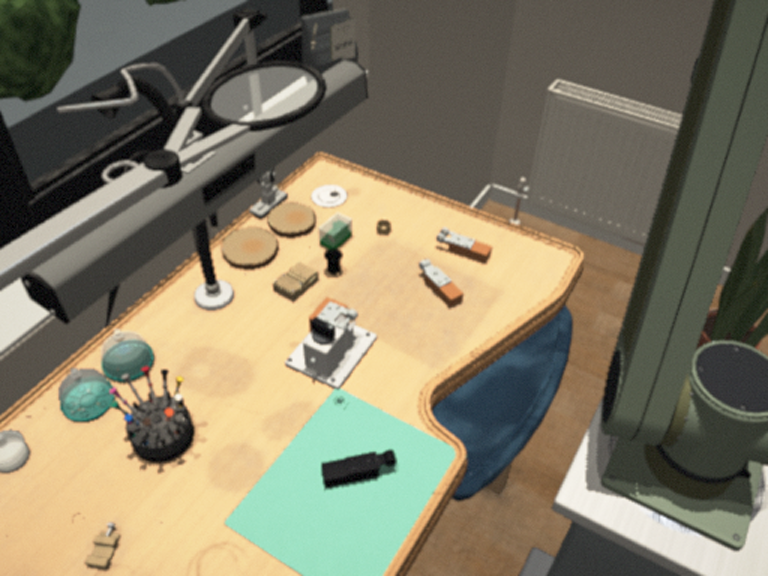

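View pics/a_side.png

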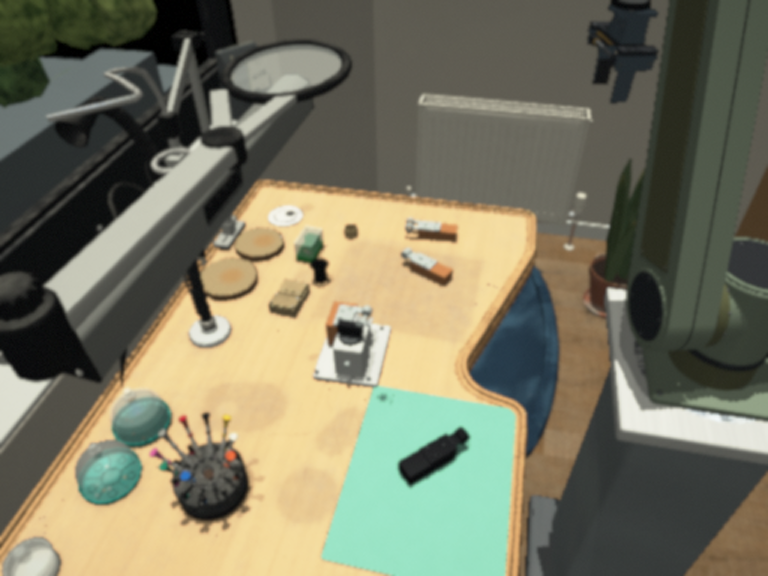

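Run:
```python
from h import *
import pickle
f=pickle.load(open("a_scene.pkl","rb"));i=f["img"]
save("pics/crop1.png",i[130:360,180:340],2.6) if 0 else None
a=cv2.resize(i[140:250,190:340],(750,550),interpolation=cv2.INTER_CUBIC);save("pics/c1.png",a,1)
f=pickle.load(open("a_side.pkl","rb"));i=f["img"]
a=cv2.resize(i[180:330,170:370],(780,585),interpolation=cv2.INTER_CUBIC);save("pics/c2.png",a,1)
```

```text
(no output)
```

View pics/c1.png

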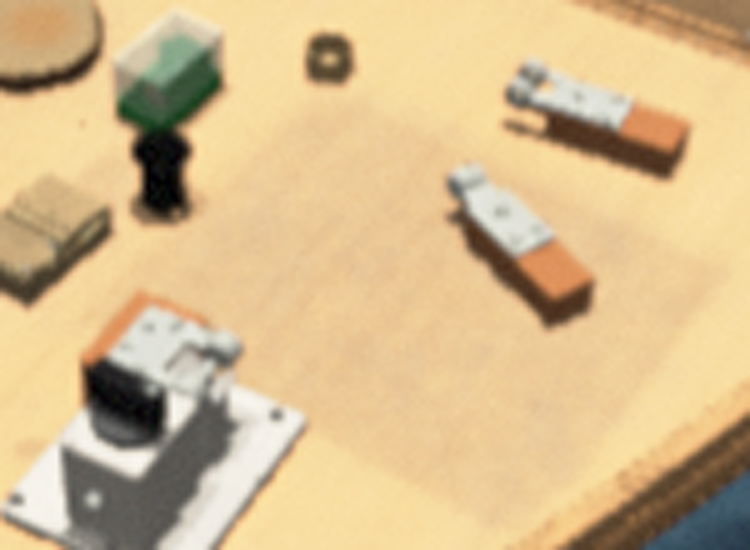

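View pics/c2.png

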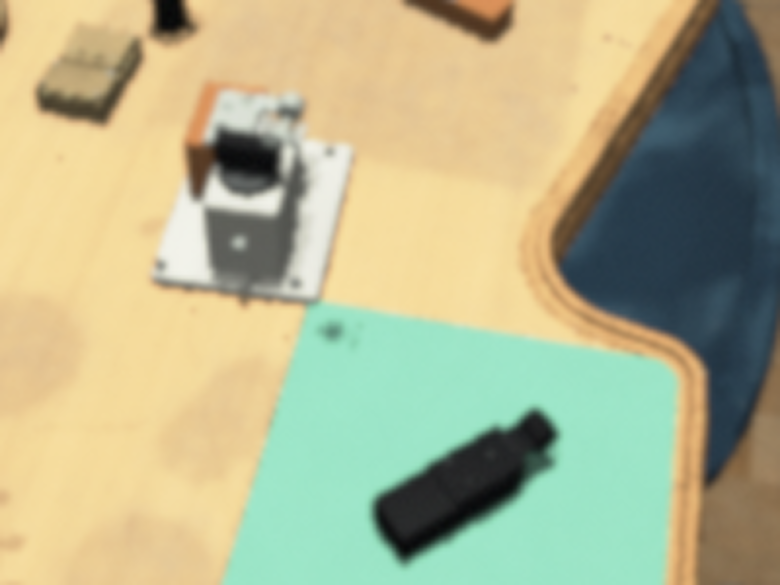

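In the scene image there are three stile-shaped things. The one at (292,192) has a steel leaf with one wide knuckle, so it's the one meant. The one at (310,163) has two knuckles. The one at (239,314) on the green mat is black, so it's a decoy. The enlarged crop confirms this. The jamb is at (221,228), the loupe at (224,172) and the ring at about (256,152).

Next I'll get rough poses of the jamb and stile.

Run:
```python
from h import *
import pickle
s=pickle.load(open("a_scene.pkl","rb"));d=pickle.load(open("a_side.pkl","rb"))
c=lambda p:(np.array(p)/5+[190,140]); e=lambda p:(np.array(p)/3.9+[170,180])
print("scene",onz(s,c([[305,420],[5,515]]),10).round(1))
print("side",onz(d,e([[353,148],[320,300],[153,280]]),10).round(1))
# leaf
print("knuckle top",onz(s,c([[466,172]]),33).round(1)); print("wood top far end corners",onz(s,c([[592,280],[548,298]]),24).round(1))
print("leaf edge corners",onz(s,c([[555,238],[520,255]]),27).round(1))
for n in ("scene","side"):
    f=dict(scene=s,side=d)[n]
print(onz(s,[[256,152]],10).round(),onz(d,[[233.5,154]],10).round(),"ring")
```

```text
scene [[520.8  39.   10. ]
 [613.4 170.1  10. ]]
side [[522.3  35.   10. ]
 [515.3 162.3  10. ]
 [617.7 168.5  10. ]]
knuckle top [[ 530.  -146.8   33. ]]
wood top far end corners [[ 436.  -116.7   24. ]
 [ 449.9  -92.1   24. ]]
leaf edge corners [[ 466.4 -132.    27. ]
 [ 476.5 -110.2   27. ]]
[[ 658. -213.   10.]] [[ 662. -218.   10.]] ring
```

Run:
```python
from h import *
from scipy.spatial.transform import Rotation as Ro
st=env.state();R=Ro.from_euler('xyz',st['ee_rot'],degrees=True).as_matrix();print(R.round(3)); print(np.degrees(np.arctan2(R[1,1],R[0,1])))
f=cams.grab_frame("wrist");Rc=cv2.Rodrigues(np.array(f["rvec"]))[0];t=np.array(f["tvec"]).ravel();C=-Rc.T@t
print("cam in tool",R.T@(C-st['ee_pos']), (R.T@Rc.T).round(2))
```

```text
[[ 0.     0.296 -0.955]
 [-0.    -0.955 -0.296]
 [-1.     0.     0.   ]]
-72.76342821600983
cam in tool [-159.86583497   -1.08564075  -66.51309116] [[-0.   -0.24  0.97]
 [ 1.   -0.    0.  ]
 [ 0.    0.97  0.24]]
```

View pics/a_wrist.png

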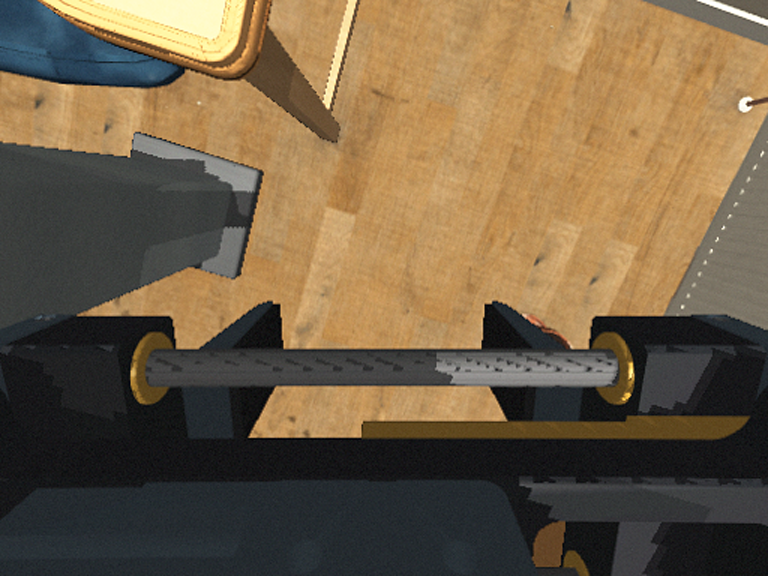

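Call:
{"name": "arm_command", "arguments": {"deltas": [[1,[25,49,3],0],[1,[50,98,5],-0.05],[1,[75,147,8],-0.1],[1,[100,196,10],-0.15],[1,[125,245,13],-0.2],[1,[150,294,15],-0.24],[1,[175,343,18],-0.24],[1,[200,392,20],-0.24],[1,[225,441,23],-0.24],[1,[250,490,25],-0.24],[1,[250,490,25],-0.24],[1,[250,490,25],-0.24]]}}

```text
time_s: 2.3
ee_pos: [422.6, -54.4, 250.4]
ee_rot: [-145.1, 89.8, 38.8]
force: [-0.1, -0.2, -0.7]
gripper_width: 90.7
```

Run:
```python
from h import *
import pickle
f=cams.grab_frame("wrist");save("pics/b_wrist.png",f["img"]);pickle.dump(f,open("b_wrist.pkl","wb"))
print(f["K"],f["dist"])
for nm in ["jamb","leaf","twin_leaf","knob"]:
    for r in cams.silhouettes(f,nm)[:3]: print(nm,round(r["conf"],2),np.round(r["centre"]))
```

```text
[[265.07482253   0.         254.48273835]
 [  0.         265.07482253 188.93197015]
 [  0.           0.           1.        ]] [0.01248185 0.         0.         0.         0.        ]
jamb 0.85 [145.  50.]
leaf 0.75 [311. 130.]
leaf 0.58 [ 34. 158.]
twin_leaf 0.7 [396. 127.]
twin_leaf 0.7 [311. 127.]
knob 0.61 [99. 40.]
```

View pics/b_wrist.png

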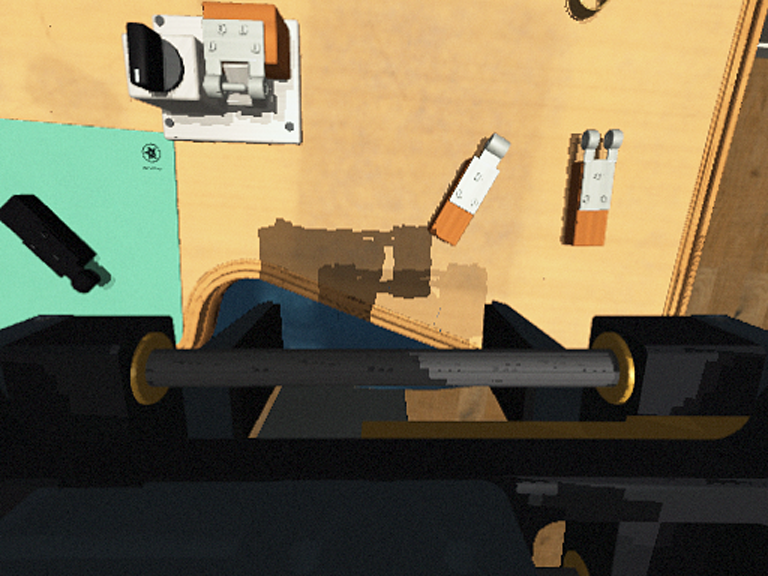

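Wrist view: the jamb is at (145,50) with the pin lying across the gap. The single-knuckle stile is at (311,130) and the twin at (396,127), in unscaled pixels. I'll move closer to refine the jamb pose.

Call:
{"name": "arm_command", "arguments": {"deltas": [[1,[15,45,-10],0],[1,[30,90,-20],0],[1,[45,130,-30],0],[1,[45,130,-30],0],[1,[45,130,-30],0]]}}

```text
time_s: 3.05
ee_pos: [465.1, 69.7, 219.6]
ee_rot: [31.4, 89.9, -145.1]
force: [-0.7, -0.5, 0.7]
gripper_width: 91.8
```

Run:
```python
from h import *
import pickle
f=cams.grab_frame("wrist");pickle.dump(f,open("c_wrist.pkl","wb"))
print(env.state()["ee_pos"])
a=f["img"][0:200,130:400];save("pics/c_wrist.png",a,2.9)
```

```text
[465.08000397  69.21136428 219.94989885]
```

View pics/c_wrist.png

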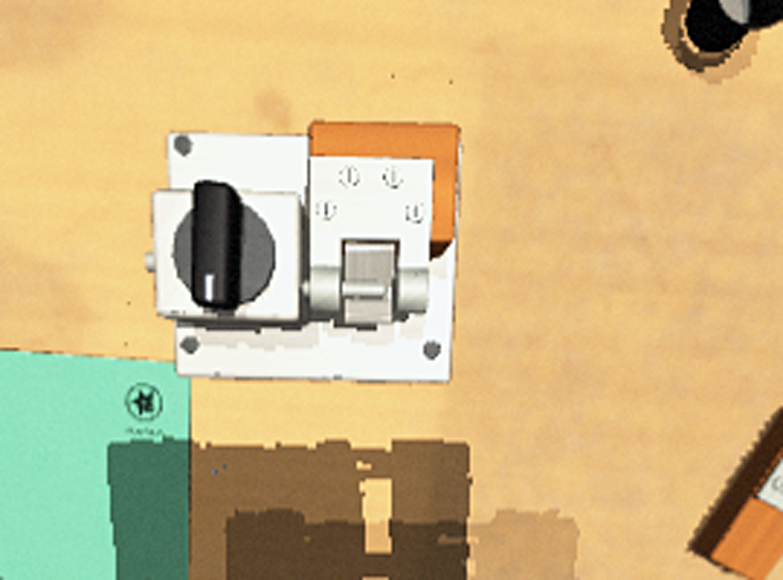

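```bash
cat > fit.py <<'E'
from h import *
import pickle
from scipy.optimize import least_squares
f=pickle.load(open("c_wrist.pkl","rb"))
J=[(-37,90,10,177,376),(-37,-40,10,448,381),(68,90,10,168,132),(-13,82,72,159,317),(-13,26,72,301,320),(33,82,72,154,190),(60,-33,63,460,124),(60,24,63,309,122)]
J=np.array(J,float);uv=J[:,3:]/2.9+[130,0]
def T(p,P):
    c,s=np.cos(p[2]),np.sin(p[2]);return np.c_[c*P[:,0]-s*P[:,1]+p[0],s*P[:,0]+c*P[:,1]+p[1],P[:,2]]
r=least_squares(lambda p:(proj(f,T(p,J[:,:3]))-uv).ravel(),[557,75,.06])
print(r.x,np.degrees(r.x[2]),"res\n",r.fun.reshape(-1,2).round(1))
p=r.x
print("knob",T(p,np.array([[10,54,90.5]])))
q=lambda a:(proj(f,T(p,np.array(a,float)))-[130,0])*2.9
print("pred knob bar top ends",q([[30,54,102.5],[-10,54,102.5]]).round(),"gap edges top",q([[0,11,69],[0,-11,69],[0,23,69],[0,-23,69]]).round())
E
python3 fit.py
```

```text
[5.56520410e+02 7.17998827e+01 3.74754813e-02] 2.147186916309374 res
 [[-0.6  0.8]
 [ 1.5  1.3]
 [-0.7 -0.5]
 [-1.   0.7]
 [ 0.5  0.9]
 [-1.2 -0.5]
 [ 1.3 -0.6]
 [ 0.4 -1.2]]
knob [[564.4901864  126.13663516  90.5       ]]
pred knob bar top ends [[212. 181.]
 [215. 308.]] gap edges top [[342. 289.]
 [400. 290.]
 [311. 288.]
 [431. 291.]]
```

Run:
```python
from h import *
import pickle
s=pickle.load(open("a_scene.pkl","rb"));d=pickle.load(open("a_side.pkl","rb"))
for a,b in [((160,165),(222,140)),((265,95),(290,70)),((348,80),(350,60)),((214,294),(209,330))]:
    o1,r1=ray(s,[np.array(a)/1.5]);o2,r2=ray(d,[np.array(b)/1.5]);r1=r1[0];r2=r2[0]
    A=np.c_[r1,-r2];x,_,_,_=np.linalg.lstsq(A,o2-o1,rcond=None);print((o1+x[0]*r1).round(),(o2+x[1]*r2).round())
```

```text
[589. 339. 510.] [591. 339. 512.]
[596. 168. 503.] [596. 168. 502.]
[573.  34. 468.] [571.  35. 465.]
[825. 107.   6.] [827. 105.   9.]
```

Run:
```python
from h import *
import pickle
for n in ["scene","side"]:
    f=cams.grab_frame(n);save(f"pics/d_{n}.png",f["img"]);pickle.dump(f,open(f"d_{n}.pkl","wb"))
print(env.state()["qpos"])
```

```text
[ 7.06134500e+00  9.02954892e+00  1.02997288e+02 -3.19770949e-02
  6.79533279e+01  9.37458099e+01]
```

View pics/d_scene.png

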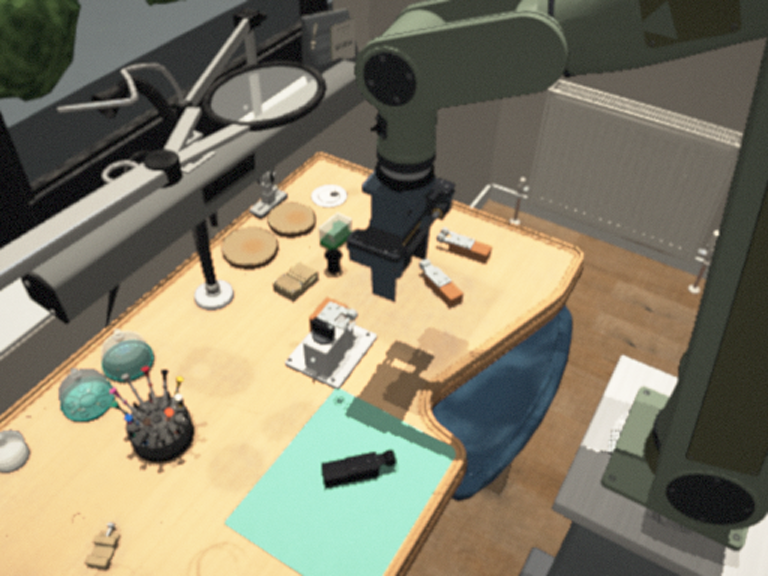

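View pics/d_side.png

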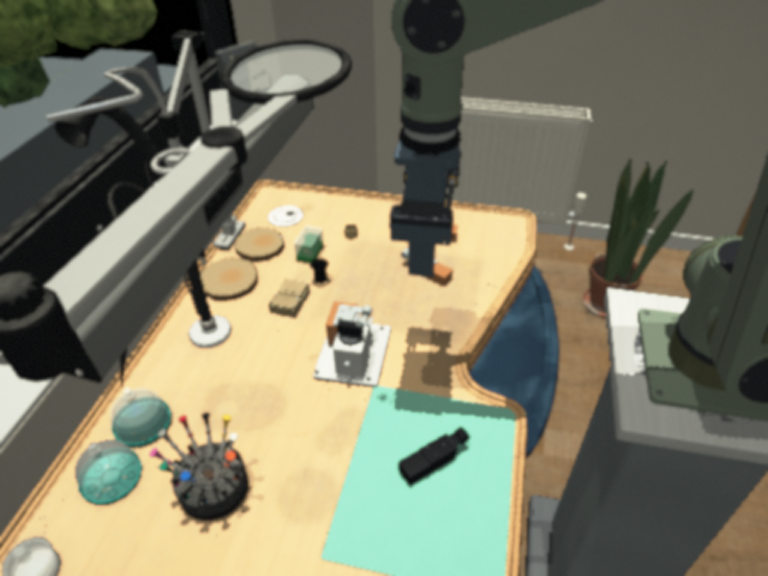

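Run:
```python
from h import *
import pickle
s=pickle.load(open("d_scene.pkl","rb"));d=pickle.load(open("d_side.pkl","rb"))
print(s["K"][0],d["K"][0])
L=dict(ringR=((326,90),(351,62)),ringL=((204,100),(227,72)),ringbot=((262,127),(285,98)),ringtop=((270,61),(292,42)),wristcap=((390,78),(434,20)),tip=((383,295),(421,272)),polemid=((210,250),(202,300)),
 tubeEndR=((366,85),(308,97)),tubeL=((40,300),(0,330)),bikeblk=((244,18),(187,37)))
for k,(a,b) in L.items():
    o1,r1=ray(s,[np.array(a)/1.5]);o2,r2=ray(d,[np.array(b)/1.5]);r1=r1[0];r2=r2[0]
    A=np.c_[r1,-r2];x,_,_,_=np.linalg.lstsq(A,o2-o1,rcond=None);print(k,(o1+x[0]*r1).round(),(o2+x[1]*r2).round())
```

```text
[455.29022407   0.         254.35533008] [387.2775264    0.         258.32767046]
ringR [548. 116. 499.] [546. 117. 495.]
ringL [630. 230. 516.] [634. 229. 521.]
ringbot [594. 182. 469.] [600. 181. 478.]
ringtop [606. 143. 531.] [600. 144. 522.]
wristcap [455. 131. 547.] [456. 130. 548.]
tip [459. 127. 219.] [460. 126. 221.]
polemid [847.  76.  79.] [836.  88.  61.]
tubeEndR [ 756. -301.  257.] [ 757. -301.  258.]
tubeL [755. 429. 311.] [798. 438. 354.]
bikeblk [ 878. -120.  424.] [ 879. -120.  425.]
```

The ring-shaped magnifier triangulates to about (596,170,503), close above the knob, and the wrist sits 327 mm above the TCP. I'll fit the ring's geometry before going under it.

Run:
```python
from h import *
import pickle
s=pickle.load(open("d_scene.pkl","rb"));d=pickle.load(open("d_side.pkl","rb"))
a=cv2.resize(s["img"][30:100,110:240],None,fx=5,fy=5,interpolation=cv2.INTER_CUBIC)
b=cv2.resize(d["img"][10:80,130:260],None,fx=5,fy=5,interpolation=cv2.INTER_CUBIC)
o=np.vstack([a,b]);save("pics/ring.png",o,0.82)
```

```text
(no output)
```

View pics/ring.png

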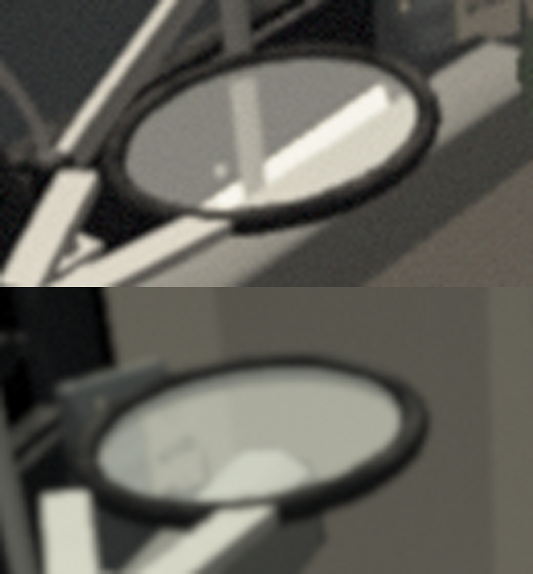

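Run:
```python
from h import *
import pickle
from scipy.optimize import least_squares
s=pickle.load(open("d_scene.pkl","rb"));d=pickle.load(open("d_side.pkl","rb"))
A=np.array([(123,155),(135,182),(180,206),(250,210),(330,192),(395,160),(418,125),(400,85),(350,64),(290,60),(220,75),(160,105)])/4.1+[110,30]
B=np.array([(97,170),(110,192),(160,212),(235,216),(320,200),(380,170),(402,133),(385,100),(340,84),(270,78),(200,88),(135,120)])/4.1+[130,10]
th=np.linspace(0,2*np.pi,181)
def circ(p):
    n=np.array([p[3],p[4],1]);n/=np.linalg.norm(n);u=np.cross(n,[0,1,0]);u/=np.linalg.norm(u);v=np.cross(n,u)
    return p[:3]+p[5]*(np.cos(th)[:,None]*u+np.sin(th)[:,None]*v),n
def res(p):
    C,_=circ(p);o=[]
    for f,Q in((s,A),(d,B)):
        q=proj(f,C);o+=list(np.linalg.norm(q[None]-Q[:,None],axis=2).min(1))
    return o
for x0 in([596,170,503,0,0,65],[596,170,503,.4,-.4,65],[596,170,503,-.5,.3,65]):
    r=least_squares(res,x0);C,n=circ(r.x);print(r.x.round(2),r.cost.round(2),n.round(2),"zrange",C[:,2].min(),C[:,2].max(),C[C[:,2].argmin()].round())
for pt in C[::15]:print(pt.round())
```

```text
[5.9924e+02 1.6649e+02 5.0399e+02 5.0000e-02 6.0000e-02 5.9390e+01] 9.76 [0.05 0.06 1.  ] zrange 499.35143855980334 508.63503449322 [637. 212. 499.]
[602.47 161.33 496.4    0.85  -0.96  59.68] 150.2 [ 0.52 -0.59  0.62] zrange 449.34844028556785 543.4494231741211 [627. 134. 449.]
[5.9923e+02 1.6649e+02 5.0400e+02 5.0000e-02 6.0000e-02 5.9390e+01] 9.76 [0.05 0.06 1.  ] zrange 499.35384085855924 508.6373805238369 [637. 212. 499.]
[540. 166. 507.]
[548. 137. 508.]
[570. 115. 509.]
[599. 107. 508.]
[629. 115. 506.]
[651. 137. 503.]
[659. 166. 501.]
[651. 196. 500.]
[629. 218. 499.]
[599. 226. 500.]
[569. 218. 502.]
[548. 196. 505.]
[540. 166. 507.]
```

Run:
```python
from h import *
import pickle
s=pickle.load(open("d_scene.pkl","rb"))
a=s["img"][0:130,220:420];save("pics/arm.png",a,3.9)
```

```text
(no output)
```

View pics/arm.png

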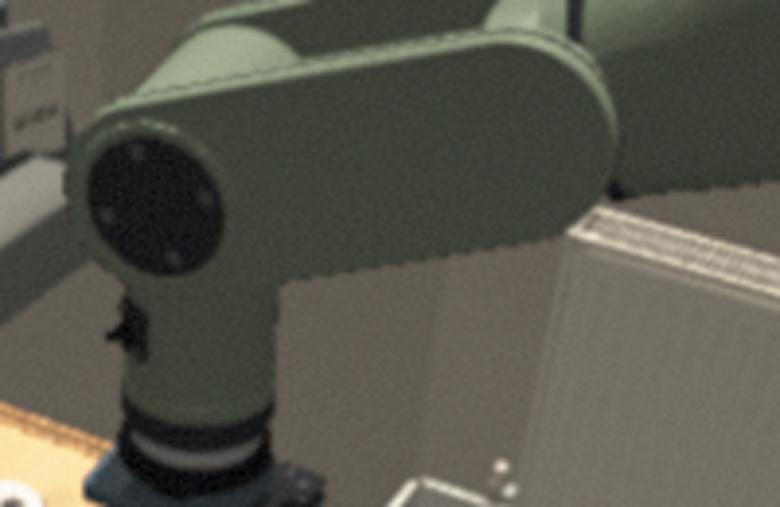

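```bash
cat >> h.py <<'E'
from scipy.spatial.transform import Rotation as Ro
def jaw():
    st=env.state();R=Ro.from_euler('xyz',st['ee_rot'],degrees=True).as_matrix();return np.degrees(np.arctan2(R[1,1],R[0,1]))
E
python3 -c "
from h import *
print(jaw(),env.state()['ee_pos'])"
```

```text
-86.67247239557733 [465.14443939  69.0368108  220.35156465]
```

Call:
{"name": "arm_command", "arguments": {"deltas": [[1,[1,5,0],0.14],[1,[2,10,0],0.28],[1,[3,15,0],0.42],[1,[4,20,0],0.56],[1,[5,25,0],0.7],[1,[6,30,0],0.84],[1,[7,35,0],0.98],[1,[8,40,0],1.12],[1,[9,45,0],1.26],[1,[9,52,0],1.4],[1,[9,52,0],1.54],[1,[9,52,0],1.68],[1,[9,52,0],1.82],[1,[9,52,0],1.96],[1,[9,52,0],2.1],[1,[9,52,0],2.24],[1,[9,52,0],2.38]]}}

```text
time_s: 4.9
ee_pos: [474.4, 121.1, 220.6]
ee_rot: [41.4, 89.9, 1.4]
force: [0.4, -0.0, 0.3]
gripper_width: 90.9
```

Call:
{"name": "arm_command", "arguments": {"deltas": [[1,[0,0,-25],0.14],[1,[0,0,-50],0.28],[1,[0,0,-75],0.42],[1,[0,0,-100],0.56],[1,[0,0,-120],0.7],[1,[0,0,-128],0.738],[1,[0,0,-128],0.738],[1,[0,0,-128],0.738],[1,[0,0,-128],0.738]]}}

```text
time_s: 5.8
ee_pos: [475.1, 122.4, 93.0]
ee_rot: [12.3, 89.9, 14.4]
force: [-0.1, 0.3, 0.3]
gripper_width: 91.3
```

Run:
```python
from h import *
import pickle
print(jaw(),env.state()['ee_pos'],env.state()['qpos'].round(1))
for n in ["scene","side"]:
    f=cams.grab_frame(n);save(f"pics/e_{n}.png",f["img"]);pickle.dump(f,open(f"e_{n}.pkl","wb"))
```

```text
92.03641547688855 [475.10771838 122.35661529  92.99216135] [ 13.1  18.1 111.4   0.   50.3 -78.9]
```

View pics/e_scene.png

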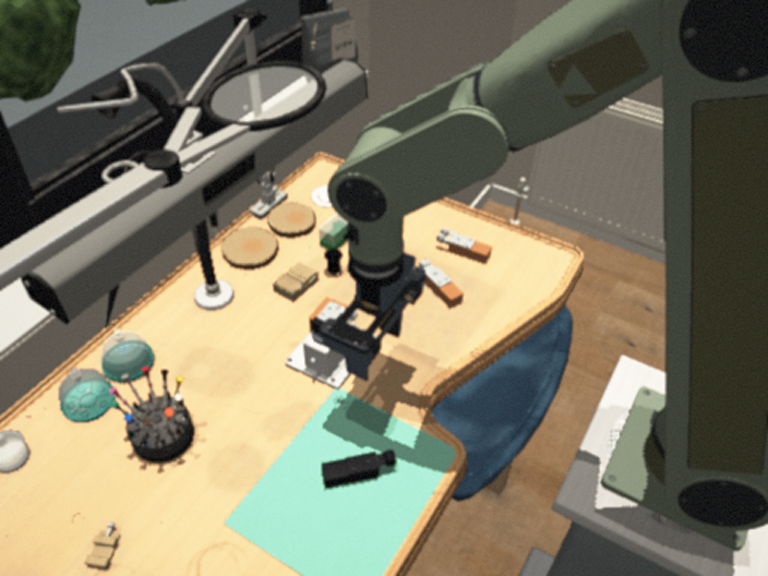

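View pics/e_side.png

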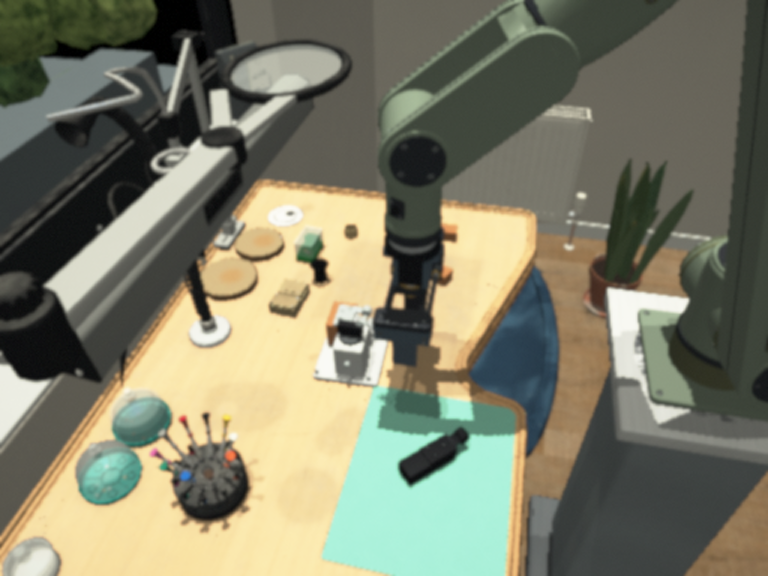

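Run:
```python
from h import *
import pickle
s=pickle.load(open("e_scene.pkl","rb"));d=pickle.load(open("e_side.pkl","rb"))
o1,r1=ray(s,[np.array((361,197))/1.5]);o2,r2=ray(d,[np.array((418,160))/1.5]);r1=r1[0];r2=r2[0]
x=np.linalg.lstsq(np.c_[r1,-r2],o2-o1,rcond=None)[0];c=(o1+x[0]*r1+o2+x[1]*r2)/2;print(c,(o1+x[0]*r1)-(o2+x[1]*r2))
j=np.radians(13.1);b=np.array([-np.cos(j),-np.sin(j),0]);n=np.array([-np.sin(j),np.cos(j),0]);print("lateral",(c-[475.1,122.4,93])@n,"along",(c-[475.1,122.4,93])@b)
e=np.radians(39.5);ax=b*np.cos(e)+np.array([0,0,np.sin(e)]);up=-b*np.sin(e)+np.array([0,0,np.cos(e)])
for nm,f in(("scene",s),("side",d)):
    im=f["img"].copy();im=cv2.resize(im,None,fx=3,fy=3)
    for R,col in((40,(255,0,0)),(48,(255,255,0)),(56,(0,255,255))):
        th=np.linspace(np.pi/2,3*np.pi/2,40)
        P=[c+ax*150+up*R]+[c+R*(np.cos(t)*ax+np.sin(t)*up) for t in th]+[c+ax*150-up*R]
        cv2.polylines(im,[np.int32(proj(f,P)*3)],False,col,1)
    q=proj(f,[c])[0]*3;x0,y0=int(q[0]-200),max(0,int(q[1]-300));save(f"pics/pl_{nm}.png",im[y0:y0+450,x0:x0+600],1)
```

```text
[460.09428581 180.36959373 421.17725803] [ 0.2929106  -0.19654449  0.42448328]
lateral 59.86205586370673 along 1.4763207791819106
```

View pics/pl_scene.png

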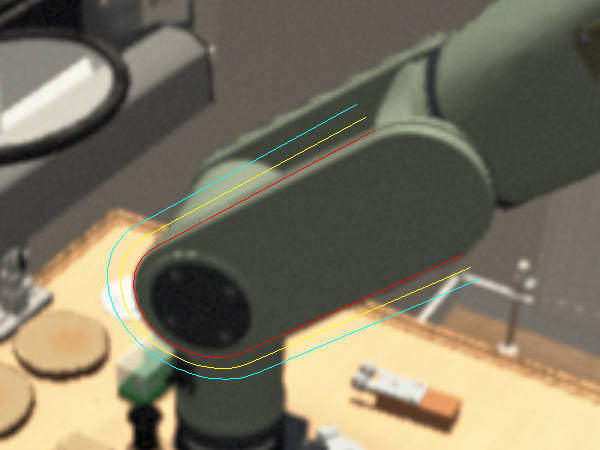

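View pics/pl_side.png

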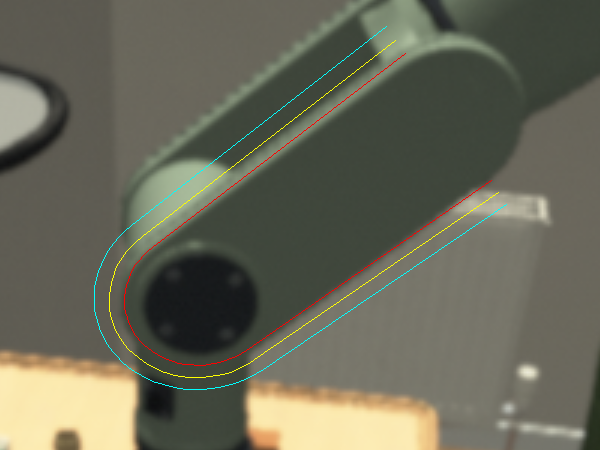

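The fork plate radius is 40 mm, so passing under the lamp ring leaves over 15 mm. I'll slide in along the bar, staying low.

Call:
{"name": "arm_command", "arguments": {"deltas": [[1,[20,1,0],0],[1,[40,2,0],0],[1,[60,3,0],0],[1,[75,3,0],0],[1,[75,3,0],0],[1,[75,3,0],0]]}}

```text
time_s: 6.5
ee_pos: [548.8, 125.8, 92.0]
ee_rot: [177.2, 90.0, 179.3]
force: [-0.1, -0.7, 0.1]
gripper_width: 91.4
```

Run:
```python
from h import *
import pickle
print(jaw(),env.state()['ee_pos'],env.state()['qpos'].round(1),env.state()["force"])
f=cams.grab_frame("side");g=cams.grab_frame("scene")
save("pics/g.png",np.vstack([f["img"][0:190,130:330],g["img"][30:220,130:330]]),1.57)
```

```text
92.12004080710395 [548.81862623 125.75141319  92.00394888] [ 11.7  23.9 101.9   0.   54.2 -80.4] [-0.05601896 -0.65152995  0.06323316]
```

View pics/g.png

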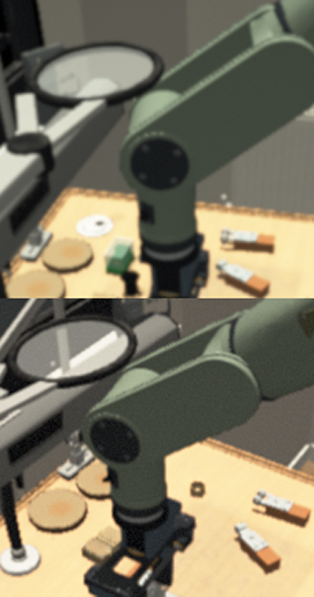

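The ring is clear of the arm in both views. Closing on the bar.

Call:
{"name": "arm_command", "arguments": {"deltas": [[0,[0,0,0],0],[0,[0,0,0],0],[0,[0,0,0],0],[0,[0,0,0],0],[0,[0,0,0],0],[0,[0,0,0],0],[0,[0,0,0],0],[0,[0,0,0],0]], "grip_force": 25}}

```text
time_s: 7.4
ee_pos: [549.3, 125.8, 91.9]
ee_rot: [148.5, 90.0, 150.7]
force: [0.5, 0.5, -0.7]
gripper_width: 29.9
```

Call:
{"name": "arm_command", "arguments": {"deltas": [[0,[0,0,0],0],[0,[0,0,0],0],[0,[0,0,0],0],[0,[0,0,0],0]]}}

```text
time_s: 7.8
ee_pos: [549.2, 126.2, 92.0]
ee_rot: [114.2, 89.9, 116.3]
force: [-0.8, 2.7, 0.5]
gripper_width: 13.4
```

Call:
{"name": "arm_command", "arguments": {"deltas": [[0,[0,1.8,0],-0.12],[0,[0.3,3.6,0],-0.24],[0,[0.8,5.4,0],-0.36],[0,[1.5,7.1,0],-0.48],[0,[2.3,8.7,0],-0.6],[0,[3.4,10.2,0],-0.72],[0,[4.6,11.5,0],-0.84],[0,[6,12.7,0],-0.96],[0,[7.5,13.7,0],-1.08],[0,[7.5,13.7,0],-1.08],[0,[7.5,13.7,0],-1.08],[0,[7.5,13.7,0],-1.08]]}}

```text
time_s: 9.0
ee_pos: [557.7, 141.8, 92.0]
ee_rot: [122.0, 89.7, 62.2]
force: [1.2, 8.2, -1.1]
gripper_width: 13.8
```

Run:
```python
from h import *
print(jaw(),env.state()['ee_pos'],env.state()["force"],env.state()["torque"],env.state()["gripper_width"])
```

```text
30.20622800344017 [557.74079428 141.81696888  92.03142743] [ 1.22793402  8.210841   -1.14698317] [ 1.4654081  -0.27944367  0.07611745] 13.848708039463627
```

Turned 1.08 rad with the bar gripped. Opening next, then rotating in place (the open jaws clear the bar), backing out along -x and looking.

Call:
{"name": "arm_command", "arguments": {"deltas": [[1,[0,0,0],0],[1,[0,0,0],0],[1,[0,0,0],0],[1,[0,0,0],0],[1,[0,0,0],0],[1,[0,0,0],0],[1,[0,0,0],0],[1,[0,0,0],0]]}}

```text
time_s: 9.8
ee_pos: [556.9, 139.5, 92.0]
ee_rot: [59.9, 90.0, 0.1]
force: [0.2, 0.0, -0.4]
gripper_width: 75.0
```

Call:
{"name": "arm_command", "arguments": {"deltas": [[1,[-1,-2,0],-0.14],[1,[-2,-4,0],-0.28],[1,[-3,-6,0],-0.42],[1,[-4,-8,0],-0.56],[1,[-5,-10,0],-0.7],[1,[-6,-12,0],-0.84],[1,[-6,-14,0],-0.98],[1,[-6,-14,0],-1.12],[1,[-6,-14,0],-1.26],[1,[-6,-14,0],-1.4],[1,[-6,-14,0],-1.54],[1,[-6,-14,0],-1.68],[1,[-6,-14,0],-1.82],[1,[-6,-14,0],-1.96],[1,[-6,-14,0],-2.06],[1,[-6,-14,0],-2.06]]}}

```text
time_s: 11.4
ee_pos: [550.9, 125.5, 92.0]
ee_rot: [121.5, 90.0, -56.2]
force: [0.5, 1.1, 0.9]
gripper_width: 91.5
```

Call:
{"name": "arm_command", "arguments": {"deltas": [[1,[-20,0,0],0],[1,[-40,0,0],0],[1,[-60,0,0],0],[1,[-80,-10,0],0],[1,[-90,-20,30],0],[1,[-95,-45,60],0],[1,[-95,-65,90],0],[1,[-95,-65,90],0],[1,[-95,-65,90],0]]}}

```text
time_s: 12.3
ee_pos: [456.0, 60.4, 182.3]
ee_rot: [-168.1, 89.9, 14.2]
force: [0.3, -0.5, -0.5]
gripper_width: 91.1
```

Run:
```python
from h import *
import pickle
print(jaw(),env.state()['ee_pos'],env.state()["time_s"])
f=cams.grab_frame("wrist");pickle.dump(f,open("k_wrist.pkl","wb"))
save("pics/k_wrist.png",f["img"],1.5)
```

```text
-87.75022085135768 [455.97345276  60.3788553  182.34910509] 12.3
```

View pics/k_wrist.png

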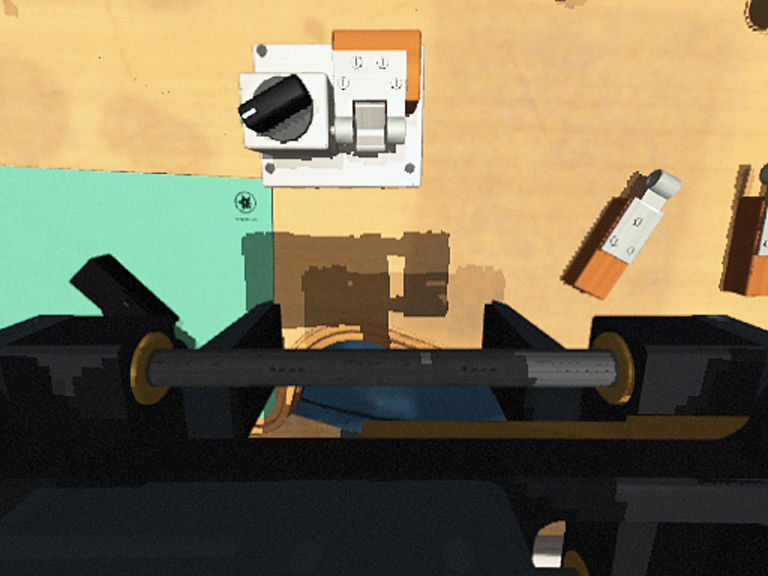

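The gap at about (247,84) is clear of the pin and the knob shows about 60° of turn. Next, look at the stile from close by.

Call:
{"name": "arm_command", "arguments": {"deltas": [[1,[-12,-36,-5],-0.12],[1,[-24,-72,-10],-0.24],[1,[-36,-108,-15],-0.36],[1,[-48,-145,-20],-0.49],[1,[-48,-145,-25],-0.49],[1,[-48,-145,-25],-0.49],[1,[-48,-145,-25],-0.49]]}}

```text
time_s: 13.05
ee_pos: [407.9, -83.5, 156.3]
ee_rot: [0.4, 89.9, 154.7]
force: [-0.0, -0.6, -0.1]
gripper_width: 91.0
```

Run:
```python
from h import *
import pickle
print(jaw(),env.state()['ee_pos'],env.state()["time_s"])
f=cams.grab_frame("wrist");pickle.dump(f,open("l_wrist.pkl","wb"))
for r in cams.silhouettes(f,"leaf")[:3]: print(round(r["conf"],2),np.round(r["centre"]))
save("pics/l_wrist.png",f["img"][0:200,130:390],3)
```

```text
-115.72885235469187 [407.88982391 -83.50343974 156.27426825] 13.05
0.87 [265.  94.]
```

View pics/l_wrist.png

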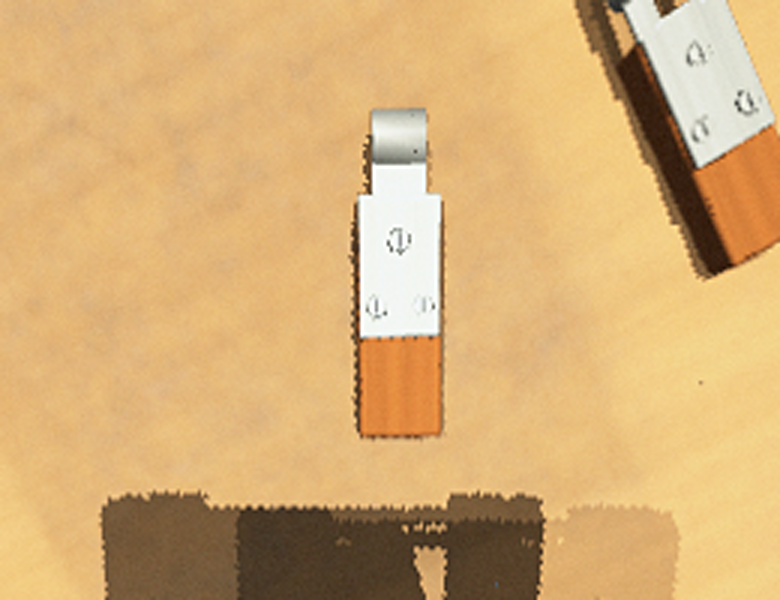

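Run:
```python
from h import *
import pickle
from scipy.optimize import least_squares
f=pickle.load(open("l_wrist.pkl","rb"))
th=np.linspace(0,2*np.pi,73)
def T(p,P):
    P=np.array(P,float);c,s=np.cos(p[2]),np.sin(p[2]);return np.c_[c*P[:,0]-s*P[:,1]+p[0],s*P[:,0]+c*P[:,1]+p[1],P[:,2]]
def cyl(p):
    o=[]
    for y in (9,-9):
        q=proj(f,T(p,[(58+9*np.cos(t),y,24+9*np.sin(t)) for t in th]));o+=[q[q[:,1].argmin()],q[q[:,1].argmax()]]
    return o
uv=np.array([(358,436),(441,436),(372,109),(371.5,161),(426,109),(427,162)])/3+[130,0]
fun=lambda p:(np.vstack([proj(f,T(p,[(-40,15,24),(-40,-15,24)])),cyl(p)])-uv).ravel()
r=least_squares(fun,[479,-122,-.45]);p=r.x;print(p,np.degrees(p[2]),"\n",r.fun.reshape(-1,2).round(2))
print("bore",T(p,[(58,0,24)]),"grip@x=3",T(p,[(3,0,20)]))
# tool-center check: TCP lateral
```

```text
[ 4.78691838e+02 -1.27687030e+02 -4.40729678e-01] -25.2519504550157 
 [[ 0.03 -0.3 ]
 [-0.11 -0.55]
 [-0.05 -1.27]
 [ 0.28  2.05]
 [ 0.31 -1.45]
 [-0.47  1.54]]
bore [[ 531.14939426 -152.42980243   24.        ]] grip@x=3 [[ 481.40515995 -128.96682833   20.        ]]
```

Call:
{"name": "arm_command", "arguments": {"deltas": [[0.6,[24,-15,-30],0.008],[0.6,[48,-30,-60],0.008],[0.6,[73.5,-45.5,-85],0.008],[0.6,[73.5,-45.5,-95],0.008],[0.6,[73.5,-45.5,-95],0.008],[0.6,[73.5,-45.5,-95],0.008]]}}

```text
time_s: 13.75
ee_pos: [480.9, -129.0, 62.3]
ee_rot: [7.2, 90.0, 161.9]
force: [-0.4, -0.9, 0.2]
gripper_width: 54.6
```

Run:
```python
from h import *
print(jaw(),env.state()['ee_pos'],env.state()["gripper_width"])
f=cams.grab_frame("wrist");save("pics/m_wrist.png",f["img"],1.5)
g=cams.grab_frame("scene");save("pics/m_scene.png",g["img"][130:250,230:390],4)
```

```text
-115.31504284012046 [ 480.90020421 -129.04933575   62.29896888] 54.62289108830724
```

View pics/m_wrist.png

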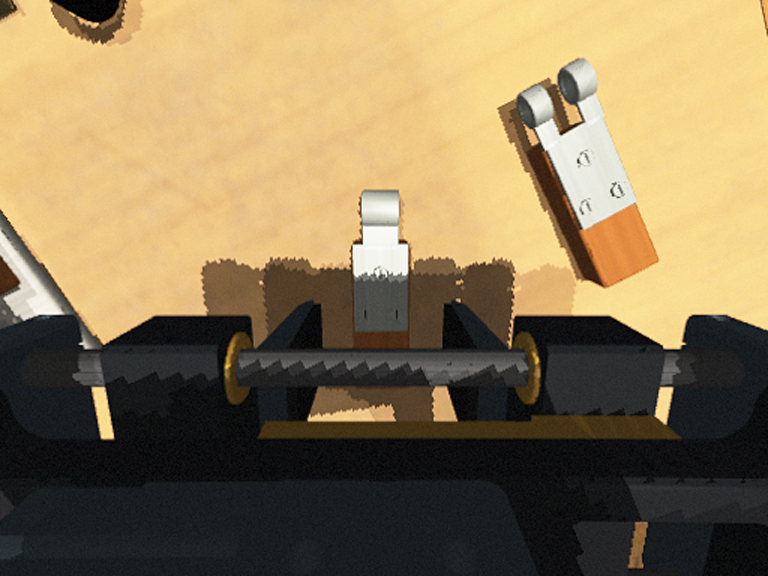

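View pics/m_scene.png

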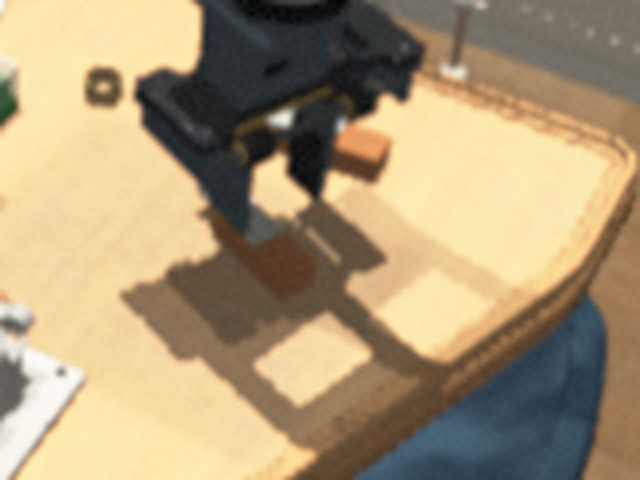

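The stile is centred between the fingers (column 381 against 383) and the twin is clear. Descending and gripping.

Call:
{"name": "arm_command", "arguments": {"deltas": [[0.6,[0,0,-25],0],[0.6,[0,0,-45],0],[0.6,[0,0,-48],0],[0.6,[0,0,-48],0],[0,[0,0,-48],0],[0,[0,0,-48],0],[0,[0,0,-48],0],[0,[0,0,-48],0],[0,[0,0,-48],0],[0,[0,0,-48],0],[0,[0,0,-48],0],[0,[0,0,-48],0]], "grip_force": 30}}

```text
time_s: 15.05
ee_pos: [481.9, -130.1, 14.7]
ee_rot: [-167.9, 89.9, -13.3]
force: [-0.7, 2.4, 5.9]
gripper_width: 29.9
```

Call:
{"name": "arm_command", "arguments": {"deltas": [[0,[0,0,20],0],[0,[0,0,40],0],[0,[-10,10,60],0],[0,[-20,20,80],0],[0,[-20,20,80],0],[0,[-20,20,80],0]]}}

```text
time_s: 15.65
ee_pos: [461.4, -110.1, 93.8]
ee_rot: [161.3, 90.0, -44.1]
force: [0.1, -0.4, -1.6]
gripper_width: 30.1
```

Run:
```python
from h import *
import pickle
print(jaw(),env.state()['ee_pos'],env.state()["gripper_width"],env.state()["force"])
f=cams.grab_frame("wrist");save("pics/n_wrist.png",f["img"],1.5);pickle.dump(f,open("n_wrist.pkl","wb"))
```

```text
-115.36621925546372 [ 461.42886908 -110.0952327    93.78264145] 30.13509499173108 [ 0.12282615 -0.35177488 -1.57095136]
```

View pics/n_wrist.png

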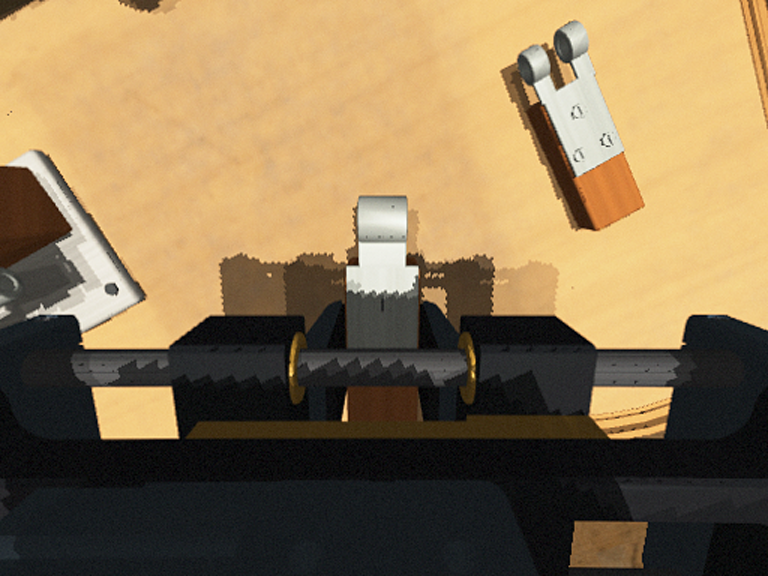

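```bash
cat > bore.py <<'E'
from h import *
import pickle
from scipy.optimize import least_squares
th=np.linspace(0,2*np.pi,145)
def sil(f,c,yaw):
    o=[];d=np.array([np.cos(yaw),np.sin(yaw),0]);n=np.array([-np.sin(yaw),np.cos(yaw),0])
    for y in (9,-9):
        q=proj(f,[c+n*y+9*np.cos(t)*d+np.array([0,0,9*np.sin(t)]) for t in th]);o.append(q)
    return o
E
python3 - <<'E'
from bore import *
f=pickle.load(open("n_wrist.pkl","rb"))
tcp=np.array([461.43,-110.1,93.78]);yaw=np.radians(-115.37+90)
d=np.array([np.cos(yaw),np.sin(yaw),0])
for L in (52,54,56):
  for dz in (0,-2):
    c=tcp+d*L;c[2]=93.8-14.7+24+dz
    a,b=sil(f,c,yaw);print(L,dz,"y",(a[:,1].min()*1.5).round(1),(b[:,1].min()*1.5).round(1),"ymax",(a[:,1].max()*1.5).round(1),"x",(a[:,0].min()*1.5).round(1),(b[:,0].max()*1.5).round(1))
i=f["img"][115:240,190:320];save("pics/n2.png",i,4.5)
E
```

```text
52 0 y 198.9 198.9 ymax 247.4 x 356.7 407.6
52 -2 y 198.7 198.7 ymax 246.6 x 357.0 407.3
54 0 y 193.4 193.3 ymax 242.2 x 356.6 407.7
54 -2 y 193.3 193.2 ymax 241.4 x 356.9 407.4
56 0 y 187.8 187.8 ymax 236.9 x 356.5 407.8
56 -2 y 187.8 187.7 ymax 236.2 x 356.9 407.4
```

View pics/n2.png

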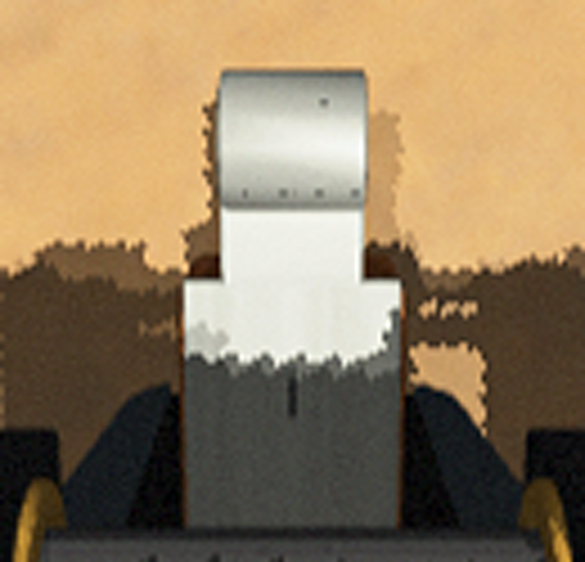

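Call:
{"name": "arm_command", "arguments": {"deltas": [[0,[5,25,0],0.08],[0,[12,60,0],0.16],[0,[19,95,0],0.24],[0,[26,130,0],0.32],[0,[34,160,0],0.4],[0,[40,175,0],0.48],[0,[42,180,0],0.48],[0,[42,180,0],0.48],[0,[42,180,0],0.48],[0,[42,180,0],0.48]]}}

```text
time_s: 16.7
ee_pos: [503.0, 69.0, 93.7]
ee_rot: [23.5, 89.9, -154.5]
force: [-0.0, 0.2, -0.6]
gripper_width: 30.0
```

Run:
```python
from h import *
import pickle
print(jaw(),env.state()['ee_pos'],env.state()["gripper_width"])
f=cams.grab_frame("wrist");save("pics/o_wrist.png",f["img"][0:220,140:380],3.2);pickle.dump(f,open("o_wrist.pkl","wb"))
```

```text
-88.00294409246105 [502.98321777  69.00344419  93.66336668] 30.00563227812671
```

View pics/o_wrist.png

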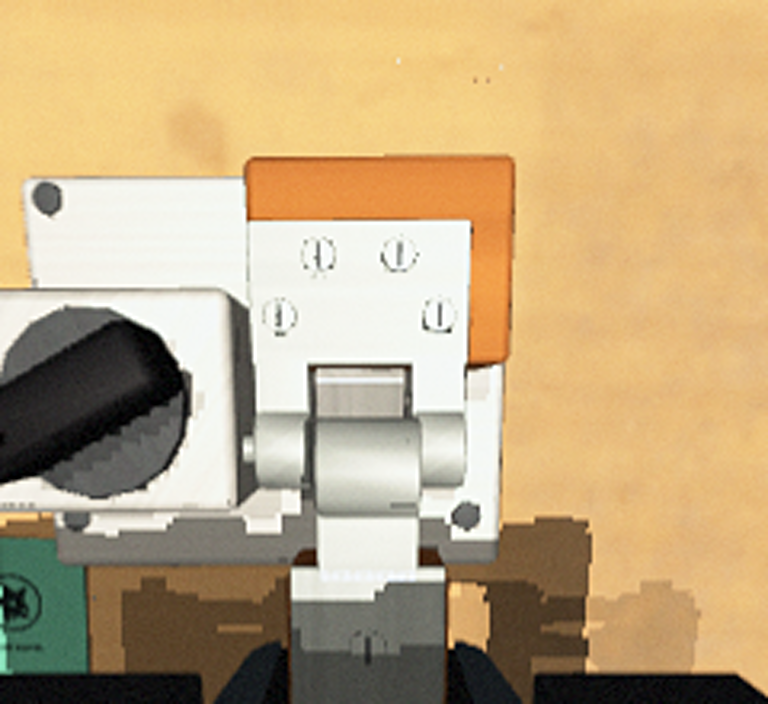

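```bash
cat > fit2.py <<'E'
from bore import *
def T(p,P):
    P=np.array(P,float);c,s=np.cos(p[2]),np.sin(p[2]);return np.c_[c*P[:,0]-s*P[:,1]+p[0],s*P[:,0]+c*P[:,1]+p[1],P[:,2]]
def ext(f,p,y):  # fixed knuckle end circle: image row extents and col extreme
    q=proj(f,T(p,[(9*np.cos(t),y,60+9*np.sin(t)) for t in th]));return q
E
python3 - <<'E'
from fit2 import *
f=pickle.load(open("o_wrist.pkl","rb"))
J=np.array([(68,90,10,24,180),(-37,-40,10,497,561),(60,24,63,247,157),(60,-33,63,515,157),(18,-33,63,508,363)],float)
uv=J[:,3:]/3.2+[140,0]
def fun(p):
    r=list((proj(f,T(p,J[:,:3]))-uv).ravel())
    a=ext(f,p,23);b=ext(f,p,-23)
    r+=[a[:,0].min()-(257/3.2+140),b[:,0].max()-(466/3.2+140),a[:,1].min()-413/3.2,b[:,1].min()-412/3.2,a[:,1].max()-487/3.2,b[:,1].max()-486/3.2]
    return r
r=least_squares(fun,[556.5,71.8,.0375]);p=r.x;print(p,np.degrees(p[2]),np.round(r.fun,2))
tcp=np.array([502.98,69.0,93.66]);jw=-88.0
def hb(q):
    y=np.radians(q[2]);c=np.array([q[0],q[1],103.]);a,b=sil(f,c,y)
    return [a[:,0].min()-(316/3.2+140),b[:,0].max()-(421/3.2+140),a[:,1].min()-418/3.2,b[:,1].min()-418.5/3.2]
r2=least_squares(lambda q:hb([q[0],q[1],jw+90]),[556,71]);print("bore",r2.x,r2.fun.round(2))
d=r2.x-tcp[:2];print("bore-tcp",d)
gap=p[:2];e=gap-r2.x;c,s=np.cos(p[2]),np.sin(p[2]);print("gap-bore world",e,"jamb frame",c*e[0]+s*e[1],-s*e[0]+c*e[1])
E
```

```text
[5.56665737e+02 7.26053411e+01 4.17952653e-02] 2.3946923039932226 [-2.58 -0.93  0.96  1.97 -1.89 -0.9   1.82 -1.62  1.69  1.11 -0.99  0.82
 -0.6  -0.79  1.74  1.56]
bore [556.16963864  71.20514216] [-0.62  0.62  0.1  -0.08]
bore-tcp [53.18963864  2.20514216]
gap-bore world [0.49609821 1.40019891] jamb frame 0.554169618823557 1.378247605633175
```

```bash
cat > fit3.py <<'E'
from fit2 import *
def run(J,ends,hold,f,tcpz,sc,off,x0=(556.6,72.6,.042,0,0,0),zh=103.,yaw=2.0,free=True):
    J=np.array(J,float);uv=J[:,3:]/sc+off
    g=dict(f)
    def setc(dz,ax,ay):
        R=cv2.Rodrigues(np.array(f["rvec"],float))[0];t=np.array(f["tvec"],float).ravel();C=-R.T@t
        C=C+[0,0,dz];R2=cv2.Rodrigues(np.array([ax,ay,0.]))[0]@R;g["rvec"]=cv2.Rodrigues(R2)[0];g["tvec"]=-R2@C
    def fun(p):
        setc(p[3],p[4],p[5])
        r=list((proj(g,T(p,J[:,:3]))-uv).ravel())
        a=ext(g,p,23);b=ext(g,p,-23);L,Rr,n1,n2,m1,m2=ends
        r+=[a[:,0].min()-(L/sc+off[0]),b[:,0].max()-(Rr/sc+off[0]),a[:,1].min()-n1/sc-off[1],b[:,1].min()-n2/sc-off[1]]
        if m1: r+=[a[:,1].max()-m1/sc-off[1],b[:,1].max()-m2/sc-off[1]]
        a,b=sil(g,np.array([p[6],p[7],zh]),np.radians(yaw));h=hold
        r+=[a[:,0].min()-(h[0]/sc+off[0]),b[:,0].max()-(h[1]/sc+off[0]),a[:,1].min()-h[2]/sc-off[1],b[:,1].min()-h[3]/sc-off[1]]
        return r+[p[3]/3,p[4]/.01,p[5]/.01]
    r=least_squares(fun,list(x0)+[556,71]);p=r.x
    print(p.round(4),"\n",np.round(r.fun,2))
    e=p[:2]-p[6:8];c,s=np.cos(p[2]),np.sin(p[2]);print("gap-bore jamb frame",c*e[0]+s*e[1],-s*e[0]+c*e[1],"yaw",np.degrees(p[2]))
    return p
E
python3 - <<'E'
from fit3 import *
f=pickle.load(open("o_wrist.pkl","rb"))
J=[(68,90,10,24,180),(-37,-40,10,497,561),(60,24,63,247,157),(60,-33,63,515,157),(18,-33,63,508,363)]
run(J,(257,466,413,412,487,486),(316,421,418,418.5),f,93.66,3.2,np.array([140,0]))
E
```

```text
[5.567498e+02 7.268090e+01 4.120000e-02 5.008100e+00 1.200000e-03
 3.000000e-04 5.558457e+02 7.122350e+01] 
 [-0.25 -0.05  0.14  0.54 -0.82  0.57  0.56 -0.09  0.51  0.87 -0.11 -0.03
 -1.22 -1.36  0.51  0.38 -0.04  0.04  0.09 -0.09  1.67  0.12  0.03]
gap-bore jamb frame 0.9633693188652752 1.4188631726843732 yaw 2.360277197038711
```

Call:
{"name": "arm_command", "arguments": {"deltas": [[0,[0.9,1.4,-8],0.006],[0,[0.9,1.4,-16],0.006],[0,[0.9,1.4,-22],0.006],[0,[0.9,1.4,-22],0.006],[0,[0.9,1.4,-22],0.006],[0,[0.9,1.4,-22],0.006]]}}

```text
time_s: 17.35
ee_pos: [504.5, 71.4, 72.1]
ee_rot: [165.2, 90.0, -12.3]
force: [-0.0, 1.2, -1.5]
gripper_width: 29.9
```

Run:
```python
from h import *
import pickle
print(jaw(),env.state()['ee_pos'],env.state()["gripper_width"],env.state()["force"])
f=cams.grab_frame("wrist");save("pics/p_wrist.png",f["img"][0:220,140:380],3.2);pickle.dump(f,open("p_wrist.pkl","wb"))
```

```text
-87.5433969884709 [504.45925185  71.44916631  72.10873093] 29.876455517077687 [-0.00458147  1.17693579 -1.5153328 ]
```

View pics/p_wrist.png

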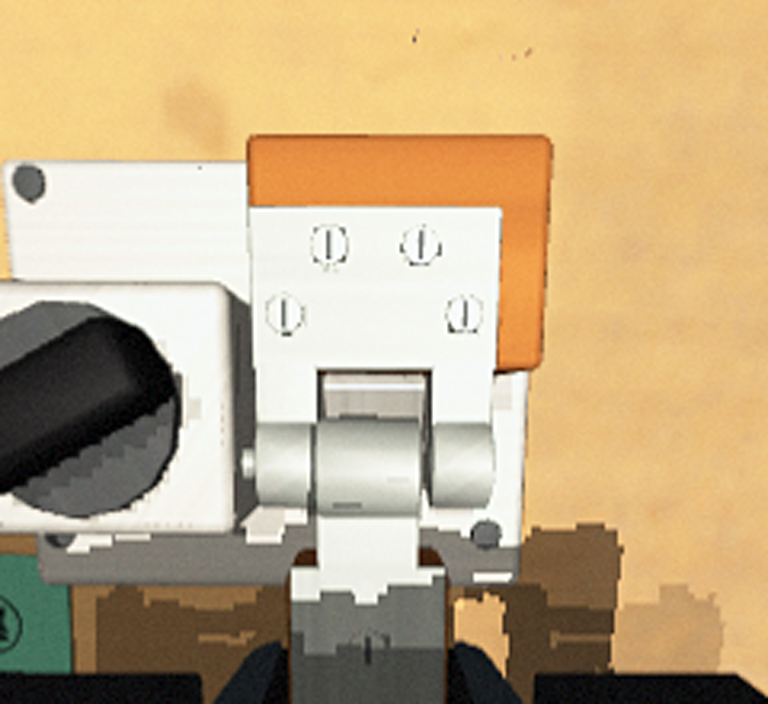

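Run:
```python
from fit3 import *
f=pickle.load(open("p_wrist.pkl","rb"))
J=[(68,90,10,5,162),(-37,-40,10,517,582),(60,24,63,248,136),(60,-33,63,551,136),(18,-33,63,543,370)]
for zh in (81.2,79):
    run(J,(255,495,424,423,507,506),(315,422,419,419),f,72.1,3.2,np.array([140,0]),x0=(556.7,72.7,.042,3,0,0),zh=zh,yaw=2.46)
```

```text
[5.561291e+02 7.296360e+01 4.230000e-02 4.761200e+00 4.100000e-03
 2.000000e-03 5.567431e+02 7.432530e+01] 
 [-0.75  0.3   0.6   0.93 -0.71  0.25  0.98  0.11 -0.23  0.82  0.8  -0.69
 -1.54 -1.27  0.23  0.51  0.29 -0.29  0.01 -0.02  1.59  0.41  0.2 ]
gap-bore jamb frame -0.6710182057037123 -1.3345596123352372 yaw 2.4234205816296903
[5.561416e+02 7.297490e+01 4.230000e-02 4.724400e+00 4.000000e-03
 2.000000e-03 5.566904e+02 7.432730e+01] 
 [-0.76  0.3   0.61  0.95 -0.72  0.24  0.99  0.1  -0.22  0.82  0.79 -0.68
 -1.54 -1.27  0.24  0.52  0.52 -0.52  0.01 -0.03  1.57  0.4   0.2 ]
gap-bore jamb frame -0.6054517761631508 -1.3279985409978756 yaw 2.4220931266310712
```

Call:
{"name": "arm_command", "arguments": {"deltas": [[0,[-0.5,-0.9,0],0],[0,[-0.5,-0.9,-3],0],[0,[-0.5,-0.9,-6],0],[0,[-0.5,-0.9,-9],0],[0,[-0.5,-0.9,-12],0],[0,[-0.5,-0.9,-12],0],[0,[-0.5,-0.9,-12],0]]}}

```text
time_s: 18.1
ee_pos: [503.7, 70.5, 59.8]
ee_rot: [17.7, 90.0, -159.9]
force: [0.5, 0.6, -0.8]
gripper_width: 29.9
```

Run:
```python
from h import *
import pickle
print(jaw(),env.state()['ee_pos'],env.state()["gripper_width"],env.state()["force"])
f=cams.grab_frame("wrist");save("pics/q_wrist.png",f["img"][90:220,190:330],5);pickle.dump(f,open("q_wrist.pkl","wb"))
```

```text
-87.55029318094093 [503.69904135  70.49562651  59.81758212] 29.88453059682733 [ 0.4665926   0.59346911 -0.80088633]
```

View pics/q_wrist.png

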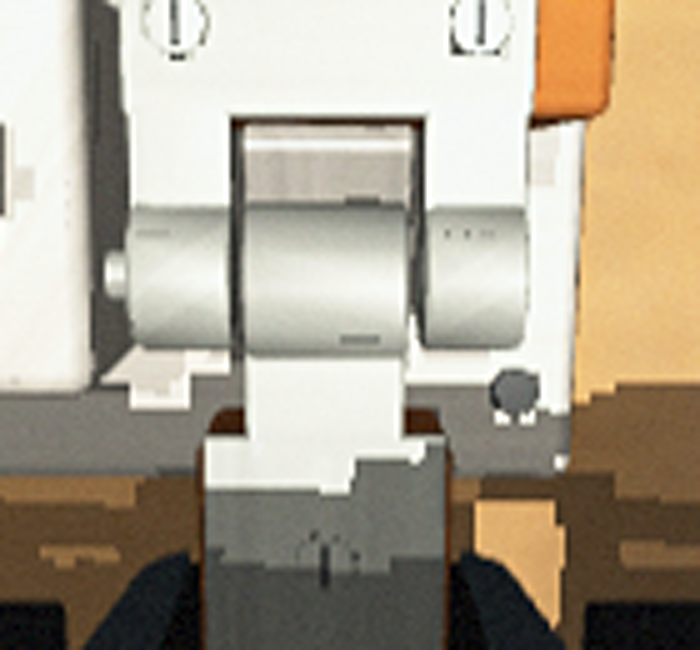

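Call:
{"name": "arm_command", "arguments": {"deltas": [[0,[-0.4,-0.4,-2],0],[0,[-0.4,-0.4,-4],0],[0,[-0.4,-0.4,-6],0],[0,[-0.4,-0.4,-7.5],0],[0,[-0.4,-0.4,-7.5],0],[0,[-0.4,-0.4,-7.5],0]]}}

```text
time_s: 18.75
ee_pos: [503.4, 70.1, 52.4]
ee_rot: [49.8, 90.0, -127.7]
force: [-0.7, -0.5, -1.5]
gripper_width: 30.0
```

Call:
{"name": "arm_command", "arguments": {"deltas": [[0,[0,0,-0.5],0],[0,[0,0,-1],0],[0,[0,0,-1.5],0],[0,[0,0,-1.5],0],[0,[0,0,-1.5],0]]}}

```text
time_s: 19.25
ee_pos: [503.4, 70.1, 51.0]
ee_rot: [118.6, 90.0, -59.0]
force: [1.1, 0.2, -1.6]
gripper_width: 29.7
```

Call:
{"name": "arm_command", "arguments": {"deltas": [[0,[0,0,-0.4],0],[0,[0,0,-0.8],0],[0,[0,0,-0.8],0],[0,[0,0,-0.8],0]]}}

```text
time_s: 19.65
ee_pos: [503.8, 70.1, 50.3]
ee_rot: [178.2, 89.9, 0.7]
force: [1.0, -0.1, -0.9]
gripper_width: 29.8
```

Run:
```python
from h import *
import pickle
print(jaw(),env.state()['ee_pos'],env.state()["gripper_width"],env.state()["force"])
for n in ("wrist","side"):
    f=cams.grab_frame(n);pickle.dump(f,open(f"r_{n}.pkl","wb"))
    if n=="wrist":save("pics/r_wrist.png",f["img"][90:220,190:330],5)
    else: save("pics/r_side.png",f["img"][180:270,190:310],6)
```

```text
-87.54783029362255 [503.78086801  70.14485317  50.34506712] 29.762093140568233 [ 1.03903775 -0.14023414 -0.87972692]
```

View pics/r_wrist.png

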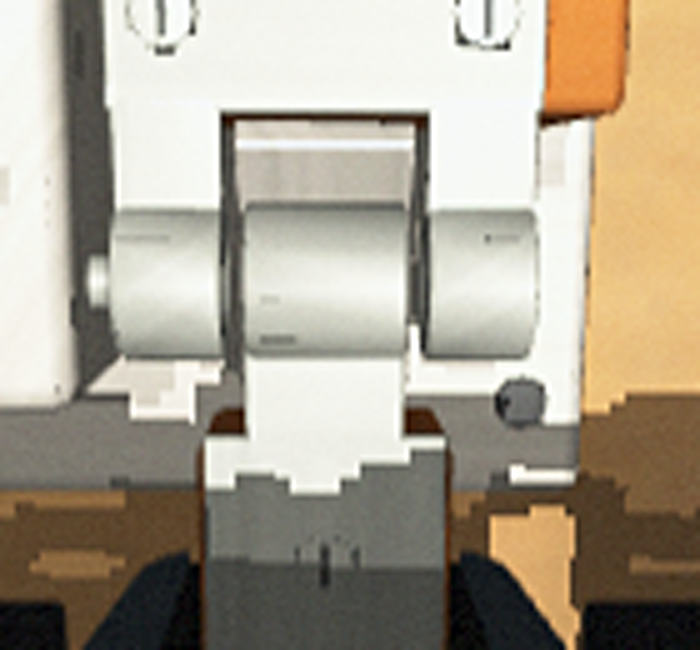

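View pics/r_side.png

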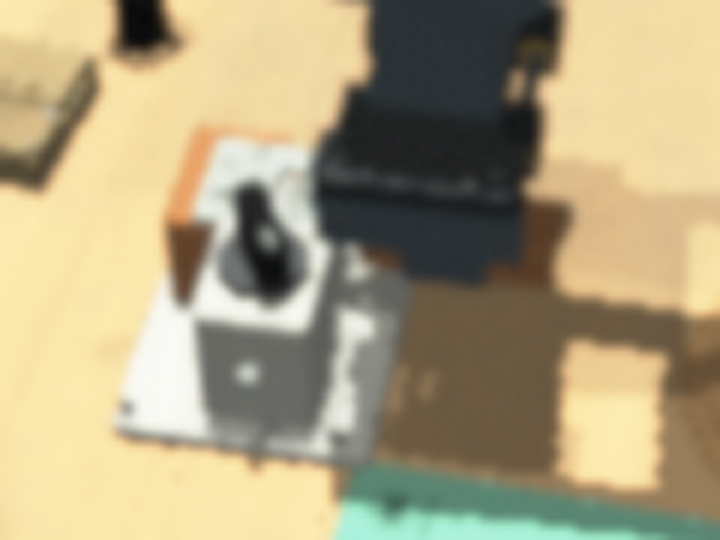

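No contact yet (the force is just the weight), and the gaps on both sides are even. I'll keep lowering until the saddle is felt.

Call:
{"name": "arm_command", "arguments": {"deltas": [[0,[0,0,-0.3],0],[0,[0,0,-0.6],0],[0,[0,0,-0.6],0],[0,[0,0,-0.6],0]]}}

```text
time_s: 20.15
ee_pos: [503.9, 70.2, 50.0]
ee_rot: [-179.9, 89.9, 2.5]
force: [1.2, 0.6, 4.4]
gripper_width: 29.6
```

Run:
```python
from h import *
s=env.state();print(s['ee_pos'],s["force"].round(2),s["torque"].round(3),s["gripper_width"])
```

```text
[503.94718048  70.17714908  50.02659627] [1.24 0.61 4.41] [ 0.014 -0.47   0.036] 29.582760313976166
```

Call:
{"name": "arm_command", "arguments": {"deltas": [[0,[0,0,-0.3],0],[0,[0,0,-0.6],0],[0,[0,0,-0.6],0],[0,[0,0,-0.6],0]]}}

```text
time_s: 20.55
ee_pos: [504.0, 70.1, 49.8]
ee_rot: [-178.8, 89.9, 3.6]
force: [-0.1, 0.4, 6.8]
gripper_width: 29.5
```

Run:
```python
from h import *
s=env.state();print(s['ee_pos'],s["force"].round(2),s["torque"].round(3),s["gripper_width"])
```

```text
[503.95745666  70.14917858  49.81159533] [-0.13  0.42  6.84] [ 0.011 -0.356  0.006] 29.519280510355838
```

Contact at TCP z ≈ 50, which is bore height ≈ 59.5–60 as expected, with almost no side force, so it is seated on both flanks. I'll ease the push a little and do a last check.

Call:
{"name": "arm_command", "arguments": {"deltas": [[0,[0,0,0.4],0],[0,[0,0,0.4],0],[0,[0,0,0.4],0],[0,[0,0,0.4],0],[0,[0,0,0.4],0]]}}

```text
time_s: 21.05
ee_pos: [504.0, 70.1, 49.9]
ee_rot: [179.7, 89.9, 2.2]
force: [0.2, 0.6, 6.1]
gripper_width: 29.7
```

Run:
```python
from fit3 import *
s=env.state();print(s['ee_pos'],s["force"].round(2),s["torque"].round(3),s["gripper_width"],jaw())
f=cams.grab_frame("wrist");pickle.dump(f,open("t_wrist.pkl","wb"));save("pics/t_wrist.png",f["img"][90:220,190:330],5)
g=cams.grab_frame("scene");save("pics/t_scene.png",g["img"],1.5)
for nm in("twin_leaf","loupe"):
    for r in cams.silhouettes(g,nm)[:1]:print(nm,r["conf"],np.round(r["centre"]))
```

```text
[503.96282634  70.14550047  49.86232972] [0.23 0.56 6.14] [-0.015 -0.379 -0.056] 29.66751002263488 -87.54988715147913
twin_leaf 0.83 [310. 162.]
loupe 0.49 [224. 172.]
```

View pics/t_wrist.png

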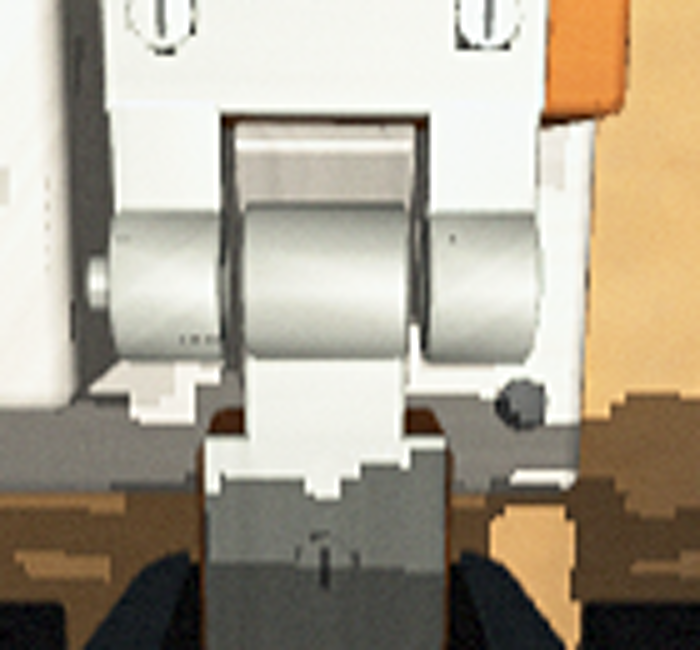

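View pics/t_scene.png

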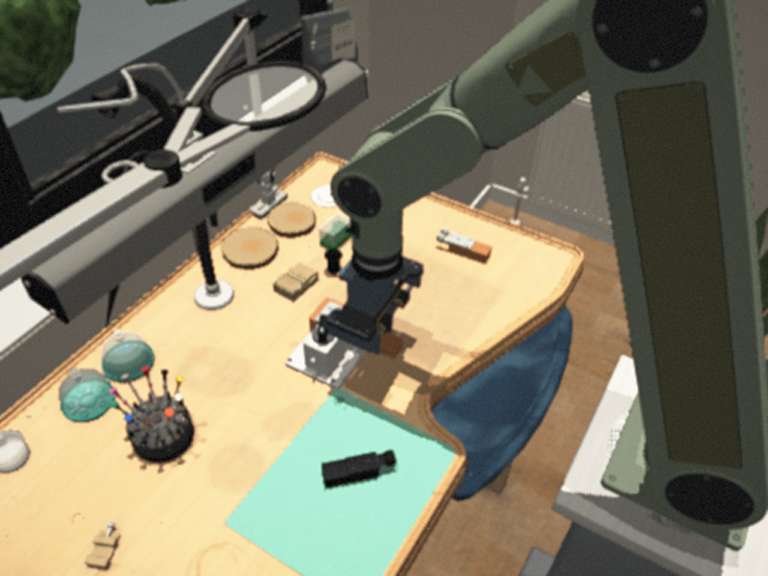

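Run:
```python
from h import *
print(env.job_done()); s=env.state();print(s['ee_pos'],s["force"].round(2),s["gripper_width"])
```

```text
the job is handed in; nothing more can be done
None
the job is handed in; nothing more can be done
```

I turned the knob about 1.08 rad clockwise by gripping its bar, and a wrist picture showed the gap clear of the pin. I then picked up the single-knuckle stile, lowered its knuckle into the gap until it touched the saddle, and handed the job in at about 21 s with the stile still gripped. No verdict was reported.

**Last checks before handing in**
- **Seating:** contact came at TCP z ≈ 50 mm, which puts the hole 59–60 mm above the bench. The saddle pushed up with about 6–7 N and there was almost no sideways force, so I took it as resting on both flanks.
- **Sideways position:** the side gaps looked even, about 0.2 mm off mid-gap by eye.
- **Grip and angle:** the opening was 29.7 mm on the 30 mm wood. The stile's turn about the vertical was within about 0.1° of the last fitted jamb angle.
- **Bystanders:** the twin stile and loupe were at the same pixels as at the start. I did not re-measure the ring, but nothing went near it.

**Doubts and disagreements**
- **Wrist camera:** it read as if it stood about 5 mm higher than its calibration says. I relied on positions seen together in one picture, and on contact.
- **Edge position:** in the last picture the held knuckle's edges differed from the fixed ones by 0.3–0.9 mm. I put this down to the leaf plates hiding parts of the edges.
- **Level:** I did not measure the tilt separately.
- **Knob:** its angle was taken from the turn of the gripper and seen in one wrist picture at 12.3 s. I did not measure it again at the end.

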